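Reset the ratchet of the bench reading stand and set it to its second notch

TASK

The reading stand is propped too steep to write on, and its ratchet only goes up: take the bow handle at the board's top edge and raise the board gently until you feel the strut come up against its rubber end stop, so that the strut's foot has passed the trip flap and can come back above the teeth. Then lower the board by hand all the way down, raise it again to the second notch from the bottom and leave it resting there on its strut. Do not ram the end stop, force the board down against a notch or let it fall, and leave the other things on the worktop where they are.

Things in the scene. Friction and masses are not known exactly. Their poses are not given: they have to be found in the camera images.
- stand: Grey steel base plate of the reading stand, 276 x 304 x 8 mm, screwed to the worktop. Origin: centre of its underside; x points from the hinge (near the robot) to the back, z up. Along each side (y = +-132 mm) runs a toothed rail, 20 mm wide: the strut's foot bar clicks over its four saw teeth (6.5 mm high) as the board is raised, and they hold it from going back.
- reading_board (a joint): Board angle about its hinge (rad): 0 fully down (it then slopes 0.105 above level), growing upward. Notches 1 to 4 from the bottom hold it at 0.218, 0.340, 0.463, 0.585; at the start it is in the 4th. To enter a notch go 0.05 to 0.08 past it and let back. The end stop is met somewhere from 0.92 to 1.18: only feel tells. Over 10 N more at the handle is ramming. Board and book 0.6 to 1 kg.
- handle_mid (a point): Middle of the steel bow handle at the board's free edge: a round bar 12 mm thick, straight for 94 mm, level, parallel to the hinge, 266 mm from the hinge line in the board's plane, its centre 44 mm off the board's edge. Pinched from above with the fingers closing across it (along the stand's x) it turns between the pads as the board swings; lifting takes 2 to 5 N.
- hinge_mid (a point): Middle of the board's hinge line, 50 mm above the worktop, at x = -115 mm of the stand; the hinge runs along the stand's y.
- foot_mid (a point): Middle of the strut's foot bar, a 7 mm steel bar 280 mm long joining the two 150 mm strut arms hinged to the board's sides. Its centre is 11 to 13 mm over the worktop in a notch or with the board fully down, 30 to 32 mm on top of the return strips, about 32 mm at the end stop.
- rail_mid (a point): A point on the plate midway between the rails, near the dark trip block that is clamped over both rails in front of the strips, each day at another place. In it the foot climbs a ramp, lifts a one-way flap that falls shut behind it, then meets a rubber end stop. The flap is shut only 0.02 rad of board angle before the stop. At the stop the pull rises by some 2 to 4 N per mm of hand travel.
- strip_end (a point): Far end of the left return strip (top face, 26.5 mm over the worktop). The strips, 46 mm long, roof the teeth. Once the foot has been through the trip block it comes back along the strips' tops and drops off this end to the plate when the board is within 0.1 rad of fully down; only then do the teeth hold again.
- timer: White bench timer, 72 x 68 x 19 mm, lying left of the stand. Origin: centre of its underside.
- marker: White marker pen with a cap, 134 mm long, 13 mm thick, lying right of the stand. Origin: centre of its underside.
- beaker: Glass beaker, 73 mm across, 90 mm high, at the front left. Origin: centre of its underside.
- petri_dish: Petri dish, 59 mm across, 16 mm high, behind the stand. Origin: centre of its underside.
- tape_roll: Roll of tape lying flat, 100 mm across, 18 mm high, behind the stand. Origin: centre of its underside.

How it is judged:
By the outcome, as a careful person would: the job done as asked, in the order asked, and still so for the second after the job is handed in, with the robot touching nothing.
It also fails if it takes over 69 s, if anything falls off the work surface, if the arm or the gripper's body presses on something with over 40 N, if the wrist force passes 120 N, or if a joint passes its speed limit or range.

ROBOT

A 7-joint arm with a two-finger parallel gripper is mounted at the origin on a cart in front of the work surface, level with it; the furniture and walls round the work are solid. World frame = base frame: x ahead of the robot, y to its left, z up, the work surface at z = 0. Lengths are in m, angles in rad, forces in N, time in s.
With the tool pointing down it reaches from about 0.4 to 0.875 m from the base axis. Payload 19.3 kg.
Tool frame: the origin (TCP) lies at the very end of the fingers, on their centre line; the grasp point (between the pads) lies 19 mm behind it; z points along the fingers, y is the line along which they close (so a half turn about z gives the same grasp; the last joint's range is limited). The gripper opens to 85 mm and grips with 20 to 120 N. Pads are 22 mm wide; open, the fingers measure 114 mm over their backs; the gripper's body (76 mm by 85 mm) begins 54 mm behind the grasp point. The pads swing forward as they close: fully open they stand 13 mm farther back than shut.
Start: joints at [1.167, 0.521, -0.036, 1.599, 0.021, 1.021, -0.113], TCP at [0.205, -0.591, 0.231] pointing down, gripper open.
Joint ranges: [-2.91, 2.91], [-0.3, 2.13], [-1.5, 1.42], [0.17, 2.43], [-1.26, 4.41], [0.16, 1.93], [-2.52, 2.52]. Speed limits (rad/s): [1.89, 1.89, 2.39, 2.39, 3.01, 3.01, 3.01].

INTERFACE

Orientations are given as [roll, pitch, yaw] about the fixed x, y, z axes, in that order (R = Rz(yaw) Ry(pitch) Rx(roll)).
In Python, from workcell import bot gives the robot as it stands.
- The arm moves only by the shell command python3 -m crank 'ROWS' [FORCE]. ROWS is a JSON object of lists of equal length, an entry for each row: "travel": the shift along the world's x, y, z in cm, a list of three; "turn": the turn, a rotation vector about the world's x, y, z in degrees, a list of three; "gripper": the closure, from 0 (fully open) to 1 (shut). A call has exactly 5 rows; each row is the pose to reach, as a shift and turn from the pose commanded when the call began; what a row does not reach only later rows make up. A row lasts 1/10 s, in which the tool goes at most 50 mm and 8.59 degrees, less where a joint would pass 70% of its speed; a pose out of reach is approached as far as the arm can. A call with a gripper value outside its range is refused whole. The fingers move at their own pace and stop on an object; FORCE is the grip in N (left out, the last holds). Time passes only in rows, so rows that repeat a pose let the fingers close, or fill a call up. It gives the time, the measured TCP pose, the force, the opening and the grip force at its end, in the units of the state.
- bot.observe(): the state, without advancing time (a new reading comes with each control period).
- bot.grab_frame(name): name is "scene" or "top" or "wrist"; returns a dict with "pixels" (420x560x3 uint8, red, green, blue), "fx", "fy", "cx", "cy" (pixels), "extrinsics" (4x4, takes a point from world to camera coordinates). Camera axes: x right, y down, z forward; pixel columns grow to the right and rows downward; lengths in m; the calibration is good to about 2 mm. The wrist camera is an equidistant fisheye: a pixel r from the principal point sees the ray r / f radians off the axis. A picture is of the moment at which its call begins. There is no depth.
- bot.job_done(): hands the job in; it is judged then, once.
The state is a dict: "clock": time; "qpos": joint angles; "qd": joint speeds; "joint_efforts": joint torques, N m; "position": TCP position; "tool_rot": TCP orientation; "force": force on the tool from outside, world axes, zero at the start; "moment": the same for the moment, N m; "grip_width": finger opening in m; "finger_force": force on a finger pad.
Only numpy, scipy, OpenCV 4.12 (cv2) and the standard library are available. Lean on these libraries where they do the work, as an engineer would, in place of code of your own. Each camera call takes 0.05 s, during which the arm holds its last target. There are 200 camera calls.

## Working session

There is one attempt and no reset: what is moved stays moved. The work goes in short steps, Python scripts to look and compute and a shell command to move; the robot and the scene stay as the last step left them, time stands still between calls to the robot, and variables do not carry over. Pictures are saved under pics/ and viewed, at most 10 in all, crops included, and the job is handed in when it is done.

```bash
mkdir -p pics; ls; python3 - <<'E'
from workcell import bot
import cv2,numpy as np
for n in("scene","top"):
    f=bot.grab_frame(n); cv2.imwrite(f"pics/{n}0.png",f["pixels"][:,:,::-1]); print(n,f["fx"],f["fy"],f["cx"],f["cy"],np.round(f["extrinsics"],4).tolist())
print(bot.observe())
E
```

```text
pics
scene 530.7960478835953 530.7960478835953 283.17370489262214 213.66576368597293 [[-0.9843, 0.1764, 0.0034, 0.5567], [0.1349, 0.765, -0.6298, -0.0812], [-0.1137, -0.6194, -0.7768, 1.865], [0.0, 0.0, 0.0, 1.0]]
top 493.65595073643595 493.65595073643595 288.31200503057124 207.16249087652076 [[0.027, -0.9993, 0.0257, 0.0422], [-0.9844, -0.031, -0.1732, 0.5789], [0.1739, -0.0206, -0.9845, 1.1326], [0.0, 0.0, 0.0, 1.0]]
{'clock': 0.1, 'qpos': array([ 1.16678799,  0.52196408, -0.03632553,  1.59993444,  0.02122445,
        1.0210945 , -0.11277957]), 'qd': array([-0.0002907 , -0.00116774,  0.0003452 , -0.00161918, -0.00151917,
        0.00019539, -0.00146538]), 'joint_efforts': array([ 4.38135612e-03, -9.28485775e+01,  1.98376983e+00, -3.70526111e+01,
        1.80703547e-02,  5.46243740e-03,  7.51444099e-05]), 'position': array([ 0.20464217, -0.59023701,  0.23078322]), 'tool_rot': array([-3.14058209e+00,  9.20340266e-05,  3.33828668e-01]), 'force': array([ 0.09436387, -0.35277729,  0.23702746]), 'moment': array([-0.01844357,  0.00125039, -0.00459024]), 'finger_force': 0.0, 'grip_width': 0.0855550657292582}
```

View pics/scene0.png

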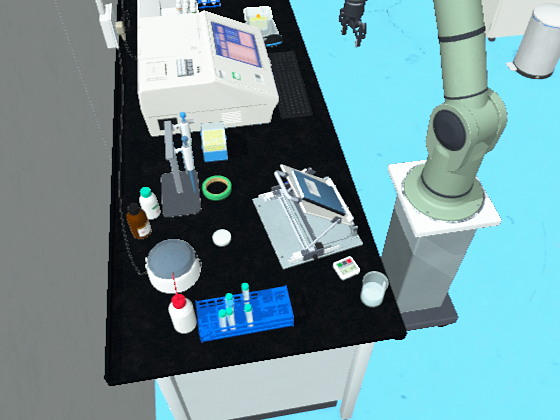

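View pics/top0.png

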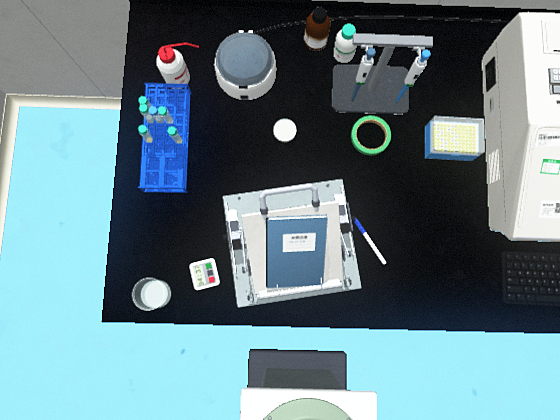

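The scene view shows the stand with the board up and the handle at about (280,172). In the top view, the plate corners are near (223,195), (343,180), (361,288) and (238,307), and the handle bar is near (290,190). I'll enlarge the stand.

```bash
python3 - <<'E'
import cv2
i=cv2.imread("pics/top0.png")[170:315,210:370]; cv2.imwrite("pics/crop.png",cv2.resize(i,None,fx=4.1,fy=4.1,interpolation=cv2.INTER_CUBIC)[:595,:])
E
```

```text
(no output)
```

View pics/crop.png

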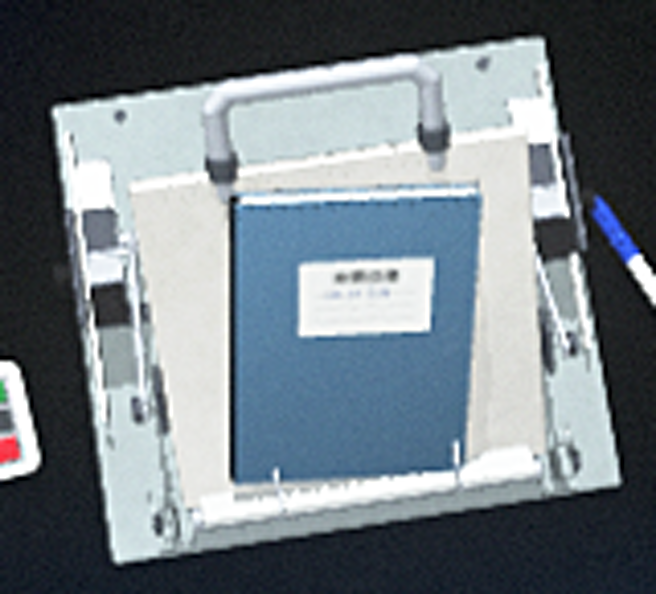

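```bash
cat > h.py <<'E'
import numpy as np, cv2
from scipy.optimize import least_squares
from scipy.spatial.transform import Rotation as R
TOP=(493.656,288.312,207.1625,np.array([[0.027,-0.9993,0.0257,0.0422],[-0.9844,-0.031,-0.1732,0.5789],[0.1739,-0.0206,-0.9845,1.1326]]))
SC=(530.796,283.1737,213.6658,np.array([[-0.9843,0.1764,0.0034,0.5567],[0.1349,0.765,-0.6298,-0.0812],[-0.1137,-0.6194,-0.7768,1.865]]))
def proj(c,P):
    q=np.atleast_2d(P)@c[3][:,:3].T+c[3][:,3]; return q[:,:2]/q[:,2:]*c[0]+[c[1],c[2]]
def world(p,L):
    x,y,t=p; c,s=np.cos(t),np.sin(t); L=np.atleast_2d(L); return np.c_[x+c*L[:,0]-s*L[:,1],y+s*L[:,0]+c*L[:,1],L[:,2]]
def handle(p,th): a=th+.105; return world(p,[-.115+.266*np.cos(a),0,.05+.266*np.sin(a)])[0]
E
python3 - <<'E'
from h import *
C=np.array([[53,106],[544,38],[621,484],[115,562]])/4.1+[210,170]-.38
L=np.array([[.138,.152,.008],[.138,-.152,.008],[-.138,-.152,.008],[-.138,.152,.008]])
r=least_squares(lambda p:(proj(TOP,world(p,L))-C).ravel(),[.5,0,0])
p=r.x;print(p.tolist(),np.round(r.fun,2))
print("handle",handle(p,.585),"top px",proj(TOP,handle(p,.585)),"seen",np.array([321,79])/4.1+[210,170]-.38,"scene",proj(SC,handle(p,.585)))
for th in(0,.218,.34,.41,.585,.9,1.05,1.2):print(th,handle(p,th).round(4))
E
```

```text
[0.5007343562004455, 0.049030085470518785, 0.17690635866503504] [-0.23 -0.27  0.31 -0.79  0.64  0.38 -0.7   0.56]
handle [0.58947879 0.06489539 0.21931889] top px [[287.77969527 187.09298771]] seen [287.91268293 188.88829268] scene [[279.38495018 183.51782199]]
0 [0.6479 0.0753 0.0779]
0.218 [0.6358 0.0732 0.1344]
0.34 [0.6239 0.071  0.1645]
0.41 [0.6154 0.0695 0.181 ]
0.585 [0.5895 0.0649 0.2193]
0.9 [0.5279 0.0539 0.2745]
1.05 [0.4933 0.0477 0.2933]
1.2 [0.4563 0.0411 0.3067]
```

```bash
python3 -m crank '{"travel":[[1,2,3],[3,5,6],[5,9,7],[7,13,7],[9,16,7]],"turn":[[0,0,4],[0,0,8],[0,0,12],[0,0,16],[0,0,20]],"gripper":[0,0,0,0,0]}' 30
python3 -m crank '{"travel":[[2,3.5,0],[4,7,0],[6,10.5,0],[8,14,0],[10,17.5,0]],"turn":[[0,0,4],[0,0,8],[0,0,12],[0,0,16],[0,0,20]],"gripper":[0,0,0,0,0]}'
python3 -c "
from workcell import bot;print(bot.observe()['qpos'].round(3))"
```

```text
clock: 0.6
position: [0.2953, -0.4283, 0.3016]
tool_rot: [3.141, 0.0, 0.686]
force: [0.5, -1.0, 0.4]
grip_width: 0.0853
finger_force: 0.0
clock: 1.1
position: [0.3952, -0.254, 0.3013]
tool_rot: [-3.142, 0.0, 1.035]
force: [1.4, -0.3, -0.1]
grip_width: 0.0853
finger_force: 0.0
[ 0.744  0.21  -0.352  1.888  0.083  1.058 -0.177]
```

```bash
python3 -m crank '{"travel":[[2,3.2,0],[4,6.4,0],[6,9.6,0],[8,12.8,0],[9.5,16,0]],"turn":[[0,0,4],[0,0,8],[0,0,12],[0,0,16],[0,0,20.5]],"gripper":[0,0,0,0.1,0.25]}'
python3 -m crank '{"travel":[[2,3.2,0],[4,6.4,0],[6,9.6,0],[8,12.8,0],[9.6,15.9,0]],"turn":[[0,0,4],[0,0,8],[0,0,12],[0,0,16],[0,0,20.5]],"gripper":[0.25,0.25,0.25,0.25,0.25]}'
python3 - <<'E'
from workcell import bot
import cv2
from h import *
o=bot.observe();print(o['qpos'].round(3),o['position'],o['tool_rot'],o['grip_width'])
for n in("scene","top"):
    f=bot.grab_frame(n)["pixels"][:,:,::-1]
    a=f[130:280,230:380] if n=="scene" else f[140:290,210:360]
    a=cv2.resize(a,(400,400),interpolation=cv2.INTER_CUBIC); b=a if n=="scene" else np.hstack([b,a])
w=bot.grab_frame("wrist")
cv2.imwrite("pics/c2.png",np.vstack([b]));cv2.imwrite("pics/w2.png",w["pixels"][:,:,::-1])
print(w["fx"],w["cx"],w["cy"],w["extrinsics"].round(4).tolist())
E
```

```text
clock: 1.6
position: [0.4905, -0.094, 0.3011]
tool_rot: [-3.141, -0.0, 1.393]
force: [0.4, -0.5, 0.1]
grip_width: 0.0646
finger_force: 0.0
clock: 2.1
position: [0.5864, 0.0649, 0.3009]
tool_rot: [-3.141, -0.0, 1.75]
force: [-0.8, -1.5, -0.7]
grip_width: 0.0639
finger_force: 0.0
[ 0.216  0.456 -0.612  1.587  0.276  1.187 -0.272] [0.58643034 0.06487945 0.30092628] [-3.14113451e+00 -1.49103156e-04  1.75018517e+00] 0.06393571676304514
325.19226210127806 280.0508657287093 212.9798976566017 [[0.983, 0.1839, 0.0004, -0.5894], [0.1753, -0.9376, 0.3004, -0.0984], [0.0556, -0.2952, -0.9538, 0.4345], [0.0, 0.0, 0.0, 1.0]]
```

View pics/w2.png

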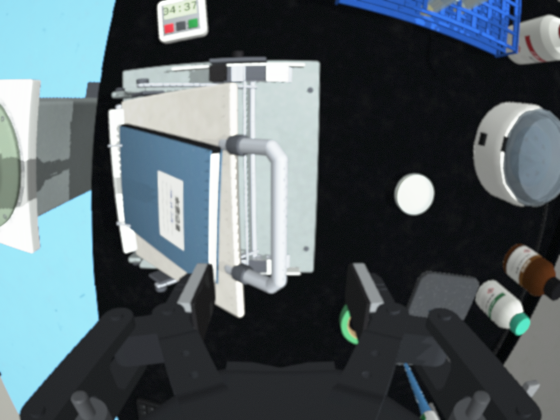

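View pics/c2.png

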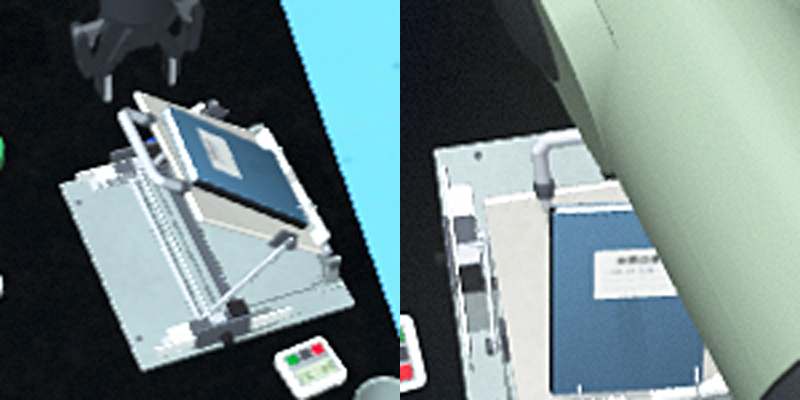

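```bash
python3 - <<'E'
from h import *
E=np.array([[0.983,0.1839,0.0004,-0.5894],[0.1753,-0.9376,0.3004,-0.0984],[0.0556,-0.2952,-0.9538,0.4345]])
def pw(P):
    q=E[:,:3]@P+E[:,3]; r=np.hypot(*q[:2]); t=np.arctan2(r,q[2]); return q[:2]/r*t*325.19+[280.05,212.98]
S=np.array([286.2,187]);T=np.array([287.9,188.9]);W=np.array([279,217])
for nm,w in(("all",(1,1,1)),("TW",(1,0,1)),("SW",(0,1,1)),("TS",(1,1,0))):
    f=lambda P:np.r_[w[0]*(proj(TOP,P)[0]-T),w[1]*(proj(SC,P)[0]-S),w[2]*(pw(P)-W)]
    r=least_squares(f,[.586,.065,.21]);print(nm,r.x.round(4),r.fun.round(1))
for P in([.5864,.0649,.3009],[.5864,.0649,.219]):print(pw(np.array(P)))
print(proj(SC,[.5864,.0649,.3009]))
E
```

```text
all [0.5854 0.0677 0.2077] [-1.6  1.3 -5.3 -0.4 -0.9  0.1]
TW [0.5868 0.0656 0.2012] [-0.7  1.3 -0.   0.   0.4  0.3]
SW [0.5847 0.0704 0.2143] [-0.   0.  -4.9 -1.2 -1.1 -0.7]
TS [0.5818 0.0668 0.2101] [-1.2  2.7 -4.2 -1.3 -0.   0. ]
[278.23129462 280.55651508]
[278.76372388 225.66925285]
[[280.38038347 164.23740222]]
```

```bash
python3 -m crank '{"travel":[[0,0,-2],[0,0,-4],[0,0,-6],[0,0,-8],[0,0.1,-9]],"turn":[[0,0,0],[0,0,0],[0,0,0],[0,0,0],[0,0,0]],"gripper":[0.25,0.25,0.25,0.25,0.25]}'
python3 -m crank '{"travel":[[0,0,-0.8],[0,0,-1.5],[0,0,-1.5],[0,0,-1.5],[0,0,-1.5]],"turn":[[0,0,0],[0,0,0],[0,0,0],[0,0,0],[0,0,0]],"gripper":[0.25,0.35,0.5,0.7,0.9]}'
python3 -m crank '{"travel":[[0,0,0],[0,0,0],[0,0,0],[0,0,0],[0,0,0]],"turn":[[0,0,0],[0,0,0],[0,0,0],[0,0,0],[0,0,0]],"gripper":[1,1,1,1,1]}'
python3 - <<'E'
from workcell import bot
import cv2
w=bot.grab_frame("wrist");cv2.imwrite("pics/w3.png",w["pixels"][:,:,::-1])
E
```

```text
clock: 2.75
position: [0.5849, 0.0631, 0.2097]
tool_rot: [-3.139, 0.001, 1.746]
force: [0.0, 0.4, 0.3]
grip_width: 0.0637
finger_force: 0.0
clock: 3.25
position: [0.586, 0.0645, 0.1969]
tool_rot: [3.141, 0.0, 1.747]
force: [0.4, -0.3, 0.3]
grip_width: 0.0143
finger_force: 0.0
clock: 3.75
position: [0.5862, 0.0646, 0.1967]
tool_rot: [3.14, 0.0, 1.747]
force: [2.4, -0.2, 6.3]
grip_width: 0.0113
finger_force: 29.6
```

View pics/w3.png

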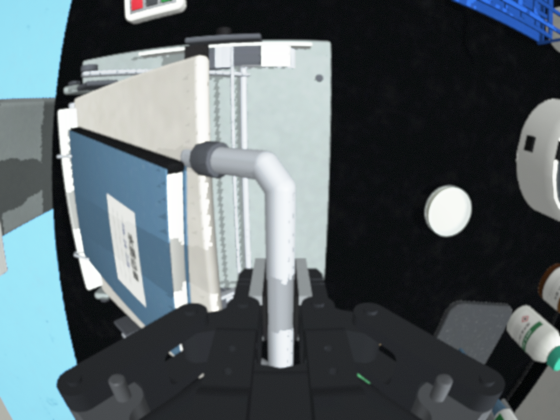

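The pads hold the bar at (281,290), closed to 11.3 mm. Next I'll compute the arc deltas.

```bash
cat > arc.py <<'E'
import sys,numpy as np
# arc.py th0 th1 n : cumulative deltas cm
a,b,n=float(sys.argv[1]),float(sys.argv[2]),int(sys.argv[3])
for t in np.linspace(a,b,n+1)[1:]:
    d=26.6*(np.cos(t+.105)-np.cos(a+.105)); print(round(t,3),[round(d*.9844,2),round(d*.176,2),round(26.6*(np.sin(t+.105)-np.sin(a+.105)),2)])
E
python3 arc.py .585 .885 15 | awk '{print}'; for i in .665 .765;do python3 arc.py $i $(python3 -c "print($i+.1)") 5;done; python3 arc.py .865 .885 1
```

```text
0.605 [np.float64(-0.34), np.float64(-0.06), np.float64(0.41)]
0.625 [np.float64(-0.68), np.float64(-0.12), np.float64(0.81)]
0.645 [np.float64(-1.04), np.float64(-0.19), np.float64(1.2)]
0.665 [np.float64(-1.4), np.float64(-0.25), np.float64(1.59)]
0.685 [np.float64(-1.76), np.float64(-0.32), np.float64(1.96)]
0.705 [np.float64(-2.14), np.float64(-0.38), np.float64(2.33)]
0.725 [np.float64(-2.52), np.float64(-0.45), np.float64(2.7)]
0.745 [np.float64(-2.91), np.float64(-0.52), np.float64(3.05)]
0.765 [np.float64(-3.31), np.float64(-0.59), np.float64(3.4)]
0.785 [np.float64(-3.71), np.float64(-0.66), np.float64(3.74)]
0.805 [np.float64(-4.12), np.float64(-0.74), np.float64(4.07)]
0.825 [np.float64(-4.54), np.float64(-0.81), np.float64(4.39)]
0.845 [np.float64(-4.96), np.float64(-0.89), np.float64(4.7)]
0.865 [np.float64(-5.39), np.float64(-0.96), np.float64(5.01)]
0.885 [np.float64(-5.83), np.float64(-1.04), np.float64(5.31)]
0.685 [np.float64(-0.37), np.float64(-0.07), np.float64(0.38)]
0.705 [np.float64(-0.74), np.float64(-0.13), np.float64(0.75)]
0.725 [np.float64(-1.13), np.float64(-0.2), np.float64(1.11)]
0.745 [np.float64(-1.52), np.float64(-0.27), np.float64(1.47)]
0.765 [np.float64(-1.91), np.float64(-0.34), np.float64(1.81)]
0.785 [np.float64(-0.4), np.float64(-0.07), np.float64(0.34)]
0.805 [np.float64(-0.81), np.float64(-0.15), np.float64(0.67)]
0.825 [np.float64(-1.23), np.float64(-0.22), np.float64(0.99)]
0.845 [np.float64(-1.65), np.float64(-0.3), np.float64(1.31)]
0.865 [np.float64(-2.08), np.float64(-0.37), np.float64(1.61)]
0.885 [np.float64(-0.43), np.float64(-0.08), np.float64(0.3)]
```

```bash
python3 -m crank '{"travel":[[-0.1,0,0.15],[-0.2,-0.05,0.3],[-0.35,-0.05,0.4],[-0.5,-0.1,0.6],[-0.7,-0.1,0.8]],"turn":[[0,0,0],[0,0,0],[0,0,0],[0,0,0],[0,0,0]],"gripper":[1,1,1,1,1]}'
```

```text
clock: 4.3
position: [0.5795, 0.0634, 0.2047]
tool_rot: [3.14, 0.0, 1.747]
force: [8.2, -1.2, 1.9]
grip_width: 0.0107
finger_force: 29.4
```

```bash
python3 -m crank '{"travel":[[-0.3,-0.05,0.45],[-0.65,-0.1,0.85],[-1,-0.2,1.2],[-1.4,-0.25,1.6],[-1.75,-0.3,1.95]],"turn":[[0,0,0],[0,0,0],[0,0,0],[0,0,0],[0,0,0]],"gripper":[1,1,1,1,1]}'
```

```text
clock: 4.8
position: [0.5613, 0.0601, 0.2242]
tool_rot: [3.141, 0.0, 1.747]
force: [5.0, -2.9, -0.2]
grip_width: 0.0107
finger_force: 29.2
```

```bash
cat > st.py <<'E'
# prints lift (tangential pull), radial force, board angle estimate; exit 1 if lift >= argv[1]
import sys
from h import *
from workcell import bot
u=np.array([.9844,.176,0]);z=np.array([0,0,1])
H=np.array([.5862,.0646,.1967])-.266*(np.cos(.69)*u+np.sin(.69)*z)
o=bot.observe();d=o['position']-H;a=np.arctan2(d[2],d@u)
t=-np.sin(a)*u+np.cos(a)*z;r=np.cos(a)*u+np.sin(a)*z;F=o['force']
L=-F@t
print("th %.3f rad %.4f lift %.2f radial %.2f clock %.2f"%(a-.105,np.hypot(d[2],d@u),L,F@r,o['clock']))
sys.exit(int(len(sys.argv)>1 and L>=float(sys.argv[1])))
E
python3 st.py; python3 arc.py .72 .84 5;python3 arc.py .84 .90 1
```

```text
th 0.725 rad 0.2666 lift 3.44 radial 2.85 clock 4.80
0.744 [np.float64(-0.47), np.float64(-0.08), np.float64(0.43)]
0.768 [np.float64(-0.94), np.float64(-0.17), np.float64(0.84)]
0.792 [np.float64(-1.43), np.float64(-0.26), np.float64(1.25)]
0.816 [np.float64(-1.93), np.float64(-0.34), np.float64(1.64)]
0.84 [np.float64(-2.43), np.float64(-0.43), np.float64(2.02)]
0.9 [np.float64(-1.3), np.float64(-0.23), np.float64(0.9)]
```

```bash
python3 -m crank '{"travel":[[-0.5,-0.1,0.45],[-0.95,-0.2,0.85],[-1.45,-0.25,1.25],[-1.95,-0.35,1.65],[-2.4,-0.45,2]],"turn":[[0,0,0],[0,0,0],[0,0,0],[0,0,0],[0,0,0]],"gripper":[1,1,1,1,1]}'
python3 st.py 8 && python3 -m crank '{"travel":[[-0.2,0,0.15],[-0.45,-0.1,0.3],[-0.65,-0.1,0.45],[-0.85,-0.15,0.6],[-0.85,-0.15,0.6]],"turn":[[0,0,0],[0,0,0],[0,0,0],[0,0,0],[0,0,0]],"gripper":[1,1,1,1,1]}' && python3 st.py
```

```text
clock: 5.3
position: [0.5377, 0.0559, 0.2445]
tool_rot: [3.14, 0.0, 1.747]
force: [6.8, -0.4, 3.3]
grip_width: 0.0106
finger_force: 29.3
th 0.843 rad 0.2672 lift 3.50 radial 6.55 clock 5.30
clock: 5.8
position: [0.5293, 0.0544, 0.2506]
tool_rot: [3.139, 0.0, 1.747]
force: [6.7, -1.0, 6.4]
grip_width: 0.0107
finger_force: 29.7
th 0.882 rad 0.2675 lift 1.82 radial 8.85 clock 5.80
```

```bash
for t in .88 .95 1.02 1.09 1.16;do python3 arc.py $t $(python3 -c "print($t+.01)") 1;done
```

```text
0.89 [np.float64(-0.22), np.float64(-0.04), np.float64(0.15)]
0.96 [np.float64(-0.23), np.float64(-0.04), np.float64(0.13)]
1.03 [np.float64(-0.24), np.float64(-0.04), np.float64(0.11)]
1.1 [np.float64(-0.24), np.float64(-0.04), np.float64(0.1)]
1.17 [np.float64(-0.25), np.float64(-0.04), np.float64(0.08)]
```

```bash
python3 -m crank '{"travel":[[0,0,0.1],[0,0,0.2],[-0.05,0,0.25],[-0.1,0,0.3],[-0.1,0,0.3]],"turn":[[0,0,0],[0,0,0],[0,0,0],[0,0,0],[0,0,0]],"gripper":[1,1,1,1,1]}' | sed -n 4p
python3 st.py 6 && python3 -m crank '{"travel":[[-0.05,0,0.02],[-0.09,-0.02,0.06],[-0.14,-0.03,0.1],[-0.14,-0.03,0.1],[-0.14,-0.03,0.1]],"turn":[[0,0,0],[0,0,0],[0,0,0],[0,0,0],[0,0,0]],"gripper":[1,1,1,1,1]}' | sed -n 4p
python3 st.py 6 && python3 -m crank '{"travel":[[-0.05,0,0.02],[-0.09,-0.02,0.06],[-0.14,-0.03,0.1],[-0.14,-0.03,0.1],[-0.14,-0.03,0.1]],"turn":[[0,0,0],[0,0,0],[0,0,0],[0,0,0],[0,0,0]],"gripper":[1,1,1,1,1]}' | sed -n 4p
python3 st.py 6 && python3 -m crank '{"travel":[[-0.05,0,0.02],[-0.09,-0.02,0.06],[-0.14,-0.03,0.1],[-0.14,-0.03,0.1],[-0.14,-0.03,0.1]],"turn":[[0,0,0],[0,0,0],[0,0,0],[0,0,0],[0,0,0]],"gripper":[1,1,1,1,1]}' | sed -n 4p
python3 st.py
```

```text
force: [-1.7, -4.6, -7.5]
th 0.893 rad 0.2677 lift 1.98 radial -7.64 clock 6.30
force: [-2.7, -5.4, -9.2]
th 0.899 rad 0.2677 lift 1.93 radial -9.69 clock 6.80
force: [-2.0, -5.5, -8.5]
th 0.906 rad 0.2678 lift 2.09 radial -8.78 clock 7.30
force: [-1.3, -3.6, -8.4]
th 0.912 rad 0.2679 lift 2.80 radial -8.12 clock 7.80
```

```bash
python3 -m crank '{"travel":[[-0.05,0,0],[-0.1,-0.02,0.01],[-0.19,-0.03,0.02],[-0.19,-0.03,0.02],[-0.19,-0.03,0.02]],"turn":[[0,0,0],[0,0,0],[0,0,0],[0,0,0],[0,0,0]],"gripper":[1,1,1,1,1]}' | sed -n 4p
python3 st.py 6 && python3 -m crank '{"travel":[[-0.05,0,0.02],[-0.09,-0.02,0.06],[-0.15,-0.03,0.09],[-0.15,-0.03,0.09],[-0.15,-0.03,0.09]],"turn":[[0,0,0],[0,0,0],[0,0,0],[0,0,0],[0,0,0]],"gripper":[1,1,1,1,1]}' | sed -n 4p
python3 st.py 6 && python3 -m crank '{"travel":[[-0.05,0,0.02],[-0.09,-0.02,0.06],[-0.15,-0.03,0.09],[-0.15,-0.03,0.09],[-0.15,-0.03,0.09]],"turn":[[0,0,0],[0,0,0],[0,0,0],[0,0,0],[0,0,0]],"gripper":[1,1,1,1,1]}' | sed -n 4p
python3 st.py 6 && python3 -m crank '{"travel":[[-0.05,0,0.02],[-0.09,-0.02,0.06],[-0.15,-0.03,0.09],[-0.15,-0.03,0.09],[-0.15,-0.03,0.09]],"turn":[[0,0,0],[0,0,0],[0,0,0],[0,0,0],[0,0,0]],"gripper":[1,1,1,1,1]}' | sed -n 4p
python3 st.py 6 && python3 -m crank '{"travel":[[-0.05,0,0.02],[-0.09,-0.02,0.06],[-0.15,-0.03,0.09],[-0.15,-0.03,0.09],[-0.15,-0.03,0.09]],"turn":[[0,0,0],[0,0,0],[0,0,0],[0,0,0],[0,0,0]],"gripper":[1,1,1,1,1]}' | sed -n 4p
python3 st.py
```

```text
force: [0.8, -5.1, -6.2]
th 0.918 rad 0.2678 lift 3.15 radial -5.32 clock 8.30
force: [0.8, -5.2, -5.4]
th 0.924 rad 0.2678 lift 2.70 radial -4.67 clock 8.80
force: [-0.0, -5.0, -6.0]
th 0.931 rad 0.2679 lift 2.25 radial -5.60 clock 9.30
force: [1.5, -4.8, -4.7]
th 0.937 rad 0.2680 lift 2.95 radial -3.74 clock 9.80
force: [0.9, -5.7, -5.2]
th 0.944 rad 0.2680 lift 2.45 radial -4.55 clock 10.30
```

```bash

python3 -m crank '{"travel":[[-0.05,-0.02,0.02],[-0.1,-0.04,0.05],[-0.17,-0.08,0.07],[-0.17,-0.08,0.07],[-0.17,-0.08,0.07]],"turn":[[0,0,0],[0,0,0],[0,0,0],[0,0,0],[0,0,0]],"gripper":[1,1,1,1,1]}' | sed -n 4p
python3 st.py 5.5 && python3 -m crank '{"travel":[[-0.05,-0.02,0.02],[-0.1,-0.03,0.06],[-0.17,-0.05,0.09],[-0.17,-0.05,0.09],[-0.17,-0.05,0.09]],"turn":[[0,0,0],[0,0,0],[0,0,0],[0,0,0],[0,0,0]],"gripper":[1,1,1,1,1]}' | sed -n 4p
python3 st.py 5.5 && python3 -m crank '{"travel":[[-0.05,-0.02,0.02],[-0.1,-0.03,0.06],[-0.17,-0.05,0.09],[-0.17,-0.05,0.09],[-0.17,-0.05,0.09]],"turn":[[0,0,0],[0,0,0],[0,0,0],[0,0,0],[0,0,0]],"gripper":[1,1,1,1,1]}' | sed -n 4p
python3 st.py 5.5 && python3 -m crank '{"travel":[[-0.05,-0.02,0.02],[-0.1,-0.03,0.06],[-0.17,-0.05,0.09],[-0.17,-0.05,0.09],[-0.17,-0.05,0.09]],"turn":[[0,0,0],[0,0,0],[0,0,0],[0,0,0],[0,0,0]],"gripper":[1,1,1,1,1]}' | sed -n 4p
python3 st.py 5.5 && python3 -m crank '{"travel":[[-0.05,-0.02,0.02],[-0.1,-0.03,0.06],[-0.17,-0.04,0.09],[-0.17,-0.04,0.09],[-0.17,-0.04,0.09]],"turn":[[0,0,0],[0,0,0],[0,0,0],[0,0,0],[0,0,0]],"gripper":[1,1,1,1,1]}' | sed -n 4p
python3 st.py 5.5 && python3 -m crank '{"travel":[[-0.05,-0.02,0.02],[-0.1,-0.03,0.05],[-0.17,-0.04,0.08],[-0.17,-0.04,0.08],[-0.17,-0.04,0.08]],"turn":[[0,0,0],[0,0,0],[0,0,0],[0,0,0],[0,0,0]],"gripper":[1,1,1,1,1]}' | sed -n 4p
python3 st.py 5.5 && python3 -m crank '{"travel":[[-0.05,-0.02,0.02],[-0.1,-0.03,0.05],[-0.17,-0.04,0.08],[-0.17,-0.04,0.08],[-0.17,-0.04,0.08]],"turn":[[0,0,0],[0,0,0],[0,0,0],[0,0,0],[0,0,0]],"gripper":[1,1,1,1,1]}' | sed -n 4p
python3 st.py
```

```text
force: [1.9, -1.7, 0.0]
th 0.951 rad 0.2680 lift 1.33 radial 0.77 clock 10.80
force: [3.6, 3.8, 3.7]
th 0.958 rad 0.2680 lift 1.88 radial 5.25 clock 11.30
force: [2.9, 4.0, 3.6]
th 0.965 rad 0.2680 lift 1.37 radial 4.82 clock 11.80
force: [3.9, 4.0, 5.8]
th 0.972 rad 0.2681 lift 1.22 radial 7.28 clock 12.30
force: [4.4, 4.9, 6.5]
th 0.980 rad 0.2681 lift 1.53 radial 8.14 clock 12.80
force: [5.0, 5.8, 6.3]
th 0.987 rad 0.2681 lift 2.35 radial 8.32 clock 13.30
force: [4.0, 5.1, 7.4]
th 0.994 rad 0.2681 lift 0.92 radial 8.74 clock 13.80
```

```bash

python3 -m crank '{"travel":[[-0.05,0,0.05],[-0.1,0,0.1],[-0.15,0,0.13],[-0.15,0,0.13],[-0.15,0,0.13]],"turn":[[0,0,0],[0,0,0],[0,0,0],[0,0,0],[0,0,0]],"gripper":[1,1,1,1,1]}' | sed -n 4p
python3 st.py 5.5 && python3 -m crank '{"travel":[[-0.05,-0.02,0.02],[-0.1,-0.03,0.05],[-0.17,-0.03,0.08],[-0.17,-0.03,0.08],[-0.17,-0.03,0.08]],"turn":[[0,0,0],[0,0,0],[0,0,0],[0,0,0],[0,0,0]],"gripper":[1,1,1,1,1]}' | sed -n 4p
python3 st.py 5.5 && python3 -m crank '{"travel":[[-0.05,-0.02,0.02],[-0.1,-0.03,0.05],[-0.17,-0.03,0.08],[-0.17,-0.03,0.08],[-0.17,-0.03,0.08]],"turn":[[0,0,0],[0,0,0],[0,0,0],[0,0,0],[0,0,0]],"gripper":[1,1,1,1,1]}' | sed -n 4p
python3 st.py 5.5 && python3 -m crank '{"travel":[[-0.05,-0.02,0.02],[-0.1,-0.03,0.05],[-0.17,-0.03,0.08],[-0.17,-0.03,0.08],[-0.17,-0.03,0.08]],"turn":[[0,0,0],[0,0,0],[0,0,0],[0,0,0],[0,0,0]],"gripper":[1,1,1,1,1]}' | sed -n 4p
python3 st.py 5.5 && python3 -m crank '{"travel":[[-0.05,-0.02,0.02],[-0.1,-0.03,0.05],[-0.17,-0.03,0.08],[-0.17,-0.03,0.08],[-0.17,-0.03,0.08]],"turn":[[0,0,0],[0,0,0],[0,0,0],[0,0,0],[0,0,0]],"gripper":[1,1,1,1,1]}' | sed -n 4p
python3 st.py 5.5 && python3 -m crank '{"travel":[[-0.05,-0.02,0.02],[-0.1,-0.03,0.05],[-0.17,-0.03,0.08],[-0.17,-0.03,0.08],[-0.17,-0.03,0.08]],"turn":[[0,0,0],[0,0,0],[0,0,0],[0,0,0],[0,0,0]],"gripper":[1,1,1,1,1]}' | sed -n 4p
python3 st.py 5.5 && python3 -m crank '{"travel":[[-0.05,-0.02,0.02],[-0.1,-0.03,0.05],[-0.17,-0.03,0.08],[-0.17,-0.03,0.08],[-0.17,-0.03,0.08]],"turn":[[0,0,0],[0,0,0],[0,0,0],[0,0,0],[0,0,0]],"gripper":[1,1,1,1,1]}' | sed -n 4p
python3 st.py 5.5 && python3 -m crank '{"travel":[[-0.05,-0.02,0.02],[-0.1,-0.03,0.05],[-0.17,-0.03,0.08],[-0.17,-0.03,0.08],[-0.17,-0.03,0.08]],"turn":[[0,0,0],[0,0,0],[0,0,0],[0,0,0],[0,0,0]],"gripper":[1,1,1,1,1]}' | sed -n 4p
python3 st.py
```

```text
force: [3.7, 4.6, 4.8]
th 1.001 rad 0.2683 lift 1.88 radial 6.27 clock 14.30
force: [5.0, 5.0, 5.2]
th 1.008 rad 0.2683 lift 2.89 radial 7.20 clock 14.80
force: [6.3, 4.8, 4.6]
th 1.015 rad 0.2683 lift 4.32 radial 7.20 clock 15.30
force: [11.1, 5.9, -0.8]
th 1.020 rad 0.2685 lift 11.15 radial 4.45 clock 15.80
th 1.020 rad 0.2685 lift 11.15 radial 4.45 clock 15.80
th 1.020 rad 0.2685 lift 11.15 radial 4.45 clock 15.80
th 1.020 rad 0.2685 lift 11.15 radial 4.45 clock 15.80
th 1.020 rad 0.2685 lift 11.15 radial 4.45 clock 15.80
```

```bash
python3 - <<'E'
from workcell import bot
import cv2,numpy as np
c=[]
for n in("scene","top"):
    f=bot.grab_frame(n)["pixels"][:,:,::-1]
    a=f[150:280,240:370] if n=="scene" else f[170:300,210:340]
    c.append(cv2.resize(a,(400,400),interpolation=cv2.INTER_CUBIC))
cv2.imwrite("pics/c4.png",np.hstack(c))
E
python3 st.py
```

```text
th 1.020 rad 0.2684 lift 10.85 radial 3.94 clock 15.90
```

View pics/c4.png

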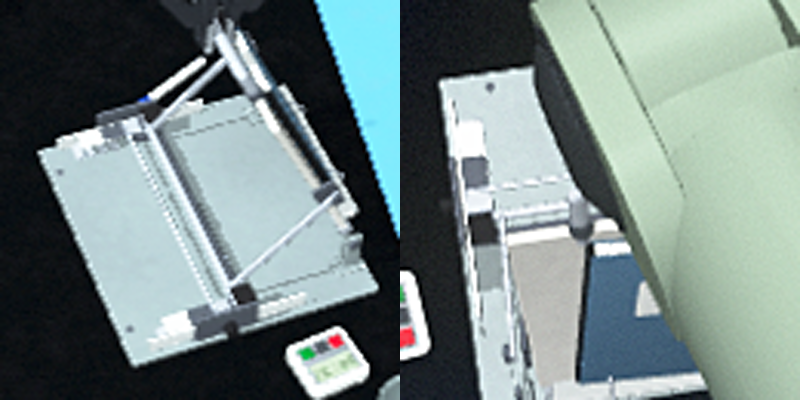

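Lift rose from about 2 to 11 N at roughly 3.6 N/mm with the foot inside the trip block, so this is the end stop. Now I'll lower the board.

```bash
cat > dn.py <<'E'
import numpy as np
def P(t):
    r=26.85+.55*(t-1.02); a=t+.105; return np.array([r*np.cos(a)*.9844,r*np.cos(a)*.176,r*np.sin(a)])
t=1.02
for n in range(11):
    e=max(t-.1,-.02); print(round(e,2),[(P(t+(e-t)*k/5)-P(t)).round(2).tolist() for k in range(1,6)]); t=e
E
python3 dn.py
```

```text
0.92 [[0.47, 0.08, -0.25], [0.93, 0.17, -0.5], [1.39, 0.25, -0.77], [1.85, 0.33, -1.04], [2.3, 0.41, -1.32]]
0.82 [[0.44, 0.08, -0.29], [0.88, 0.16, -0.59], [1.31, 0.23, -0.9], [1.73, 0.31, -1.22], [2.15, 0.38, -1.55]]
0.72 [[0.41, 0.07, -0.33], [0.81, 0.15, -0.68], [1.21, 0.22, -1.03], [1.6, 0.29, -1.39], [1.98, 0.35, -1.75]]
0.62 [[0.37, 0.07, -0.37], [0.74, 0.13, -0.76], [1.1, 0.2, -1.14], [1.45, 0.26, -1.54], [1.8, 0.32, -1.94]]
0.52 [[0.34, 0.06, -0.41], [0.66, 0.12, -0.83], [0.98, 0.18, -1.25], [1.29, 0.23, -1.68], [1.59, 0.28, -2.11]]
0.42 [[0.29, 0.05, -0.44], [0.58, 0.1, -0.89], [0.85, 0.15, -1.34], [1.12, 0.2, -1.79], [1.38, 0.25, -2.26]]
0.32 [[0.25, 0.04, -0.47], [0.49, 0.09, -0.94], [0.71, 0.13, -1.41], [0.93, 0.17, -1.9], [1.14, 0.2, -2.38]]
0.22 [[0.2, 0.04, -0.49], [0.39, 0.07, -0.98], [0.57, 0.1, -1.48], [0.74, 0.13, -1.98], [0.9, 0.16, -2.48]]
0.12 [[0.15, 0.03, -0.51], [0.29, 0.05, -1.01], [0.42, 0.08, -1.52], [0.54, 0.1, -2.04], [0.65, 0.12, -2.55]]
0.02 [[0.1, 0.02, -0.52], [0.19, 0.03, -1.04], [0.27, 0.05, -1.56], [0.34, 0.06, -2.08], [0.4, 0.07, -2.6]]
-0.02 [[0.02, 0.0, -0.21], [0.04, 0.01, -0.42], [0.06, 0.01, -0.63], [0.07, 0.01, -0.84], [0.09, 0.02, -1.05]]
```

```bash
python3 -m crank '{"travel":[[0.25,0.05,-0.1],[0.5,0.1,-0.25],[0.7,0.1,-0.4],[0.95,0.15,-0.5],[1.15,0.2,-0.6]],"turn":[[0,0,0],[0,0,0],[0,0,0],[0,0,0],[0,0,0]],"gripper":[1,1,1,1,1]}' | sed -n 4p;python3 st.py
python3 -m crank '{"travel":[[0.25,0.05,-0.15],[0.45,0.1,-0.25],[0.7,0.1,-0.4],[0.9,0.15,-0.55],[1.15,0.2,-0.7]],"turn":[[0,0,0],[0,0,0],[0,0,0],[0,0,0],[0,0,0]],"gripper":[1,1,1,1,1]}' | sed -n 4p;python3 st.py
```

```text
force: [4.1, 5.5, 8.1]
th 0.973 rad 0.2683 lift 0.60 radial 9.48 clock 16.40
force: [4.8, 5.3, 6.9]
th 0.922 rad 0.2681 lift 1.22 radial 8.84 clock 16.90
```

```bash
python3 -m crank '{"travel":[[0.45,0.1,-0.25],[0.9,0.2,-0.55],[1.35,0.3,-0.85],[1.75,0.4,-1.15],[2.2,0.45,-1.5]],"turn":[[0,0,0],[0,0,0],[0,0,0],[0,0,0],[0,0,0]],"gripper":[1,1,1,1,1]}' | sed -n 4p;python3 st.py
python3 -m crank '{"travel":[[0.4,0.05,-0.35],[0.8,0.15,-0.7],[1.2,0.2,-1.05],[1.6,0.3,-1.4],[2,0.35,-1.75]],"turn":[[0,0,0],[0,0,0],[0,0,0],[0,0,0],[0,0,0]],"gripper":[1,1,1,1,1]}' | sed -n 4p;python3 st.py
```

```text
force: [3.7, 6.1, 5.1]
th 0.821 rad 0.2674 lift 0.66 radial 6.89 clock 17.40
force: [4.1, 5.6, 3.4]
th 0.720 rad 0.2668 lift 1.42 radial 5.88 clock 17.90
```

```bash
sed -i '$s/.*/sys.exit(int(L<-3 or (len(sys.argv)>1 and L>=float(sys.argv[1]))))/' st.py
python3 -m crank '{"travel":[[0.4,0.1,-0.35],[0.8,0.15,-0.7],[1.15,0.25,-1.1],[1.5,0.3,-1.5],[1.85,0.35,-1.9]],"turn":[[0,0,0],[0,0,0],[0,0,0],[0,0,0],[0,0,0]],"gripper":[1,1,1,1,1]}' | sed -n 4p;python3 st.py &&
python3 -m crank '{"travel":[[0.17,0.03,-0.2],[0.34,0.06,-0.4],[0.5,0.1,-0.62],[0.65,0.12,-0.85],[0.8,0.15,-1.05]],"turn":[[0,0,0],[0,0,0],[0,0,0],[0,0,0],[0,0,0]],"gripper":[1,1,1,1,1]}' | sed -n 4p;python3 st.py &&
python3 -m crank '{"travel":[[0.17,0.03,-0.2],[0.33,0.06,-0.4],[0.48,0.1,-0.62],[0.63,0.12,-0.85],[0.78,0.15,-1.06]],"turn":[[0,0,0],[0,0,0],[0,0,0],[0,0,0],[0,0,0]],"gripper":[1,1,1,1,1]}' | sed -n 4p;python3 st.py
```

```text
force: [0.1, 6.0, 0.2]
th 0.620 rad 0.2666 lift 0.65 radial 1.02 clock 18.40
force: [1.0, 4.6, -1.4]
th 0.571 rad 0.2663 lift 2.22 radial 0.54 clock 18.90
force: [1.8, 4.8, -0.6]
th 0.521 rad 0.2663 lift 2.05 radial 1.72 clock 19.40
```

```bash

python3 -m crank '{"travel":[[0.29,0.08,-0.44],[0.58,0.15,-0.89],[0.85,0.2,-1.34],[1.12,0.25,-1.79],[1.38,0.3,-2.26]],"turn":[[0,0,0],[0,0,0],[0,0,0],[0,0,0],[0,0,0]],"gripper":[1,1,1,1,1]}' | sed -n 4p;python3 st.py &&
python3 -m crank '{"travel":[[0.25,0.05,-0.47],[0.5,0.1,-0.94],[0.7,0.13,-1.41],[0.93,0.17,-1.9],[1.14,0.2,-2.38]],"turn":[[0,0,0],[0,0,0],[0,0,0],[0,0,0],[0,0,0]],"gripper":[1,1,1,1,1]}' | sed -n 4p;python3 st.py &&
python3 -m crank '{"travel":[[0.2,0.04,-0.49],[0.39,0.07,-0.98],[0.57,0.1,-1.48],[0.74,0.13,-1.98],[0.9,0.16,-2.48]],"turn":[[0,0,0],[0,0,0],[0,0,0],[0,0,0],[0,0,0]],"gripper":[1,1,1,1,1]}' | sed -n 4p;python3 st.py
```

```text
force: [4.8, -2.0, 1.1]
th 0.420 rad 0.2659 lift 1.21 radial 4.31 clock 19.90
force: [5.7, -1.5, 1.1]
th 0.320 rad 0.2655 lift 1.20 radial 5.37 clock 20.40
force: [9.1, -0.4, 1.2]
th 0.221 rad 0.2653 lift 1.66 radial 8.81 clock 20.90
```

```bash

python3 -m crank '{"travel":[[0.2,0.03,-0.5],[0.35,0.05,-1],[0.5,0.08,-1.5],[0.62,0.1,-2],[0.73,0.12,-2.5]],"turn":[[0,0,0],[0,0,0],[0,0,0],[0,0,0],[0,0,0]],"gripper":[1,1,1,1,1]}' | sed -n 4p;python3 st.py &&
python3 -m crank '{"travel":[[0.05,0.01,-0.25],[0.1,0.02,-0.5],[0.15,0.03,-0.75],[0.2,0.03,-1],[0.22,0.04,-1.25]],"turn":[[0,0,0],[0,0,0],[0,0,0],[0,0,0],[0,0,0]],"gripper":[1,1,1,1,1]}' | sed -n 4p;python3 st.py &&
python3 -m crank '{"travel":[[0.03,0,-0.15],[0.06,0.01,-0.3],[0.1,0.02,-0.45],[0.12,0.02,-0.6],[0.12,0.02,-0.6]],"turn":[[0,0,0],[0,0,0],[0,0,0],[0,0,0],[0,0,0]],"gripper":[1,1,1,1,1]}' | sed -n 4p;python3 st.py
```

```text
force: [7.8, 0.1, -1.5]
th 0.122 rad 0.2652 lift 3.18 radial 7.11 clock 21.40
force: [9.1, 0.0, -1.5]
th 0.075 rad 0.2652 lift 3.05 radial 8.59 clock 21.90
force: [7.5, -0.4, -1.9]
th 0.051 rad 0.2652 lift 2.99 radial 6.89 clock 22.40
```

```bash
sed -i 's/L<-3/L<0.5/' st.py
python3 -m crank '{"travel":[[0.03,0,-0.1],[0.06,0,-0.2],[0.1,0,-0.3],[0.1,0,-0.4],[0.1,0,-0.4]],"turn":[[0,0,0],[0,0,0],[0,0,0],[0,0,0],[0,0,0]],"gripper":[1,1,1,1,1]}' | sed -n 4p;python3 st.py &&
python3 -m crank '{"travel":[[0,0,-0.1],[0,0,-0.2],[0,0,-0.3],[0.03,0,-0.3],[0.03,0,-0.3]],"turn":[[0,0,0],[0,0,0],[0,0,0],[0,0,0],[0,0,0]],"gripper":[1,1,1,1,1]}' | sed -n 4p;python3 st.py &&
python3 -m crank '{"travel":[[0,0,-0.1],[0,0,-0.2],[0.02,0,-0.2],[0.02,0,-0.2],[0.02,0,-0.2]],"turn":[[0,0,0],[0,0,0],[0,0,0],[0,0,0],[0,0,0]],"gripper":[1,1,1,1,1]}' | sed -n 4p;python3 st.py &&
python3 -m crank '{"travel":[[0,0,-0.1],[0,0,-0.2],[0.02,0,-0.2],[0.02,0,-0.2],[0.02,0,-0.2]],"turn":[[0,0,0],[0,0,0],[0,0,0],[0,0,0],[0,0,0]],"gripper":[1,1,1,1,1]}' | sed -n 4p;python3 st.py &&
python3 -m crank '{"travel":[[0,0,-0.1],[0,0,-0.2],[0.02,0,-0.2],[0.02,0,-0.2],[0.02,0,-0.2]],"turn":[[0,0,0],[0,0,0],[0,0,0],[0,0,0],[0,0,0]],"gripper":[1,1,1,1,1]}' | sed -n 4p;python3 st.py
```

```text
force: [5.8, 1.3, -2.2]
th 0.036 rad 0.2653 lift 3.02 radial 5.62 clock 22.90
force: [7.3, 1.6, -1.5]
th 0.025 rad 0.2653 lift 2.45 radial 7.24 clock 23.40
force: [7.6, 0.3, -2.1]
th 0.017 rad 0.2652 lift 3.00 radial 7.17 clock 23.90
force: [7.0, 1.6, -2.0]
th 0.010 rad 0.2653 lift 2.80 radial 6.89 clock 24.40
force: [7.2, 1.2, -2.4]
th 0.002 rad 0.2653 lift 3.20 radial 6.97 clock 24.90
```

```bash

python3 -m crank '{"travel":[[0,0,-0.1],[0,0,-0.2],[0.02,0,-0.2],[0.02,0,-0.2],[0.02,0,-0.2]],"turn":[[0,0,0],[0,0,0],[0,0,0],[0,0,0],[0,0,0]],"gripper":[1,1,1,1,1]}' | sed -n 4p;python3 st.py &&
python3 -m crank '{"travel":[[0,0,-0.1],[0,0,-0.2],[0.02,0,-0.2],[0.02,0,-0.2],[0.02,0,-0.2]],"turn":[[0,0,0],[0,0,0],[0,0,0],[0,0,0],[0,0,0]],"gripper":[1,1,1,1,1]}' | sed -n 4p;python3 st.py &&
python3 -m crank '{"travel":[[0,0,-0.1],[0,0,-0.2],[0.02,0,-0.2],[0.02,0,-0.2],[0.02,0,-0.2]],"turn":[[0,0,0],[0,0,0],[0,0,0],[0,0,0],[0,0,0]],"gripper":[1,1,1,1,1]}' | sed -n 4p;python3 st.py &&
python3 -m crank '{"travel":[[0,0,-0.1],[0,0,-0.2],[0.02,0,-0.2],[0.02,0,-0.2],[0.02,0,-0.2]],"turn":[[0,0,0],[0,0,0],[0,0,0],[0,0,0],[0,0,0]],"gripper":[1,1,1,1,1]}' | sed -n 4p;python3 st.py
python3 -c "
from workcell import bot;import cv2
f=bot.grab_frame('scene')['pixels'][150:280,240:370,::-1];cv2.imwrite('pics/c5.png',cv2.resize(f,(590,590),interpolation=cv2.INTER_CUBIC))"
```

```text
force: [8.0, 0.6, -2.9]
th -0.005 rad 0.2653 lift 3.63 radial 7.64 clock 25.40
force: [-3.3, -1.1, 21.2]
th -0.008 rad 0.2654 lift -21.42 radial -1.39 clock 25.90
th -0.008 rad 0.2654 lift -21.42 radial -1.39 clock 25.90
th -0.008 rad 0.2654 lift -21.42 radial -1.39 clock 25.90
```

View pics/c5.png

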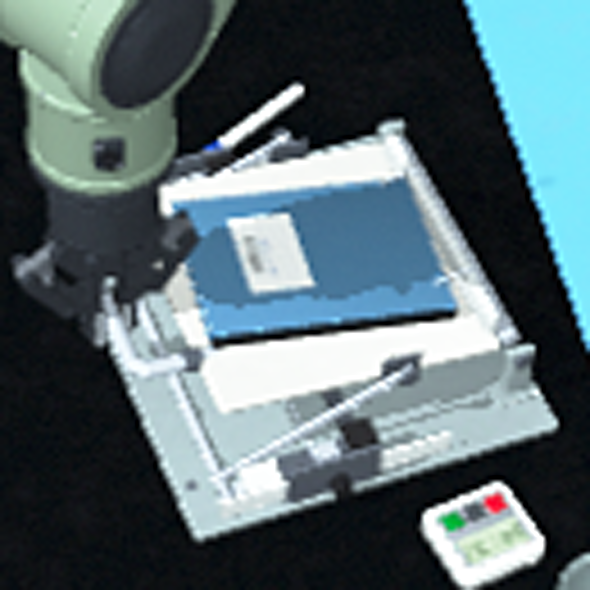

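Foot bar at (220,485) is off the strip end, on the plate, and the board is fully down. Next: raise it about 0.065 past notch 2.

```bash
sed -i 's/L<0.5/L<-30/' st.py; python3 - <<'E'
exec(open('dn.py').read().split('t=1.02\n')[0])
for s in(-.008,.094,.196,.298):
    print([(P(s+.102*k/5)-P(s)).round(2).tolist() for k in range(1,6)])
E
```

```text
[[-0.05, -0.01, 0.53], [-0.1, -0.02, 1.07], [-0.17, -0.03, 1.6], [-0.25, -0.04, 2.13], [-0.33, -0.06, 2.66]]
[[-0.1, -0.02, 0.53], [-0.21, -0.04, 1.05], [-0.33, -0.06, 1.58], [-0.46, -0.08, 2.1], [-0.6, -0.11, 2.62]]
[[-0.15, -0.03, 0.52], [-0.31, -0.06, 1.03], [-0.49, -0.09, 1.54], [-0.67, -0.12, 2.05], [-0.86, -0.15, 2.55]]
[[-0.2, -0.04, 0.5], [-0.42, -0.07, 0.99], [-0.64, -0.11, 1.48], [-0.87, -0.16, 1.97], [-1.12, -0.2, 2.45]]
```

```bash

python3 -m crank '{"travel":[[0,0,0.4],[-0.05,0,0.9],[-0.1,0,1.5],[-0.2,-0.05,2.1],[-0.3,-0.05,2.7]],"turn":[[0,0,0],[0,0,0],[0,0,0],[0,0,0],[0,0,0]],"gripper":[1,1,1,1,1]}' | sed -n 4p;python3 st.py 20 &&
python3 -m crank '{"travel":[[-0.1,-0.02,0.53],[-0.21,-0.04,1.05],[-0.33,-0.06,1.58],[-0.46,-0.08,2.1],[-0.6,-0.1,2.6]],"turn":[[0,0,0],[0,0,0],[0,0,0],[0,0,0],[0,0,0]],"gripper":[1,1,1,1,1]}' | sed -n 4p;python3 st.py 20 &&
python3 -m crank '{"travel":[[-0.15,-0.03,0.52],[-0.31,-0.06,1.03],[-0.49,-0.09,1.54],[-0.67,-0.12,2.05],[-0.86,-0.15,2.55]],"turn":[[0,0,0],[0,0,0],[0,0,0],[0,0,0],[0,0,0]],"gripper":[1,1,1,1,1]}' | sed -n 4p;python3 st.py 20
```

```text
force: [2.5, 1.1, -4.2]
th 0.091 rad 0.2652 lift 4.60 radial 1.84 clock 26.45
force: [-4.0, 0.5, -5.0]
th 0.192 rad 0.2653 lift 3.64 radial -5.16 clock 26.95
force: [-5.3, 0.1, -8.0]
th 0.293 rad 0.2654 lift 5.38 radial -7.93 clock 27.45
```

```bash

python3 -m crank '{"travel":[[-0.2,-0.04,0.48],[-0.43,-0.07,0.97],[-0.67,-0.11,1.45],[-0.91,-0.16,1.95],[-1.18,-0.2,2.47]],"turn":[[0,0,0],[0,0,0],[0,0,0],[0,0,0],[0,0,0]],"gripper":[1,1,1,1,1]}' | sed -n 4p;python3 st.py 20
python3 -c "
exec(open('dn.py').read().split('t=1.02\n')[0])
for e in(.37,.35,.34,.33,.32): print(e,(P(e)-P(.397)).round(2))"
```

```text
force: [-5.5, -0.8, -8.2]
th 0.397 rad 0.2657 lift 4.50 radial -8.85 clock 27.95
0.37 [ 0.32  0.06 -0.64]
0.35 [ 0.54  0.1  -1.12]
0.34 [ 0.65  0.12 -1.36]
0.33 [ 0.76  0.14 -1.6 ]
0.32 [ 0.86  0.15 -1.84]
```

```bash
sed -i 's/L<-30/L<1/' st.py
python3 -m crank '{"travel":[[0.12,0.02,-0.25],[0.24,0.05,-0.5],[0.36,0.07,-0.75],[0.5,0.1,-1],[0.54,0.1,-1.12]],"turn":[[0,0,0],[0,0,0],[0,0,0],[0,0,0],[0,0,0]],"gripper":[1,1,1,1,1]}' | sed -n 4p;python3 st.py &&
python3 -m crank '{"travel":[[0.03,0,-0.06],[0.06,0.01,-0.12],[0.06,0.01,-0.12],[0.06,0.01,-0.12],[0.06,0.01,-0.12]],"turn":[[0,0,0],[0,0,0],[0,0,0],[0,0,0],[0,0,0]],"gripper":[1,1,1,1,1]}' | sed -n 4p;python3 st.py &&
python3 -m crank '{"travel":[[0.03,0,-0.06],[0.06,0.01,-0.12],[0.06,0.01,-0.12],[0.06,0.01,-0.12],[0.06,0.01,-0.12]],"turn":[[0,0,0],[0,0,0],[0,0,0],[0,0,0],[0,0,0]],"gripper":[1,1,1,1,1]}' | sed -n 4p;python3 st.py &&
python3 -m crank '{"travel":[[0.03,0,-0.06],[0.06,0.01,-0.12],[0.06,0.01,-0.12],[0.06,0.01,-0.12],[0.06,0.01,-0.12]],"turn":[[0,0,0],[0,0,0],[0,0,0],[0,0,0],[0,0,0]],"gripper":[1,1,1,1,1]}' | sed -n 4p;python3 st.py &&
python3 -m crank '{"travel":[[0.03,0,-0.06],[0.06,0.01,-0.12],[0.06,0.01,-0.12],[0.06,0.01,-0.12],[0.06,0.01,-0.12]],"turn":[[0,0,0],[0,0,0],[0,0,0],[0,0,0],[0,0,0]],"gripper":[1,1,1,1,1]}' | sed -n 4p;python3 st.py
```

```text
force: [-4.9, -1.2, -4.9]
th 0.348 rad 0.2657 lift 2.22 radial -6.71 clock 28.45
force: [-5.1, -0.8, -7.0]
th 0.344 rad 0.2656 lift 4.05 radial -7.70 clock 28.95
force: [-7.9, -1.1, -2.7]
th 0.340 rad 0.2656 lift -1.01 radial -8.39 clock 29.45
th 0.340 rad 0.2656 lift -1.01 radial -8.39 clock 29.45
th 0.340 rad 0.2656 lift -1.01 radial -8.39 clock 29.45
```

```bash

python3 -m crank '{"travel":[[0,0,0],[0,0,0],[0,0,0],[0,0,0],[0,0,0]],"turn":[[0,0,0],[0,0,0],[0,0,0],[0,0,0],[0,0,0]],"gripper":[0.8,0.7,0.6,0.55,0.55]}'
python3 -m crank '{"travel":[[0,0,0],[0,0,0.3],[0,0,1],[0,0,2.5],[0,0,4]],"turn":[[0,0,0],[0,0,0],[0,0,0],[0,0,0],[0,0,0]],"gripper":[0.55,0.55,0.55,0.55,0.55]}' | tail -3
python3 -m crank '{"travel":[[0,0,2],[0,0,4],[0,0,6],[0,0,8],[0,0,10]],"turn":[[0,0,0],[0,0,0],[0,0,0],[0,0,0],[0,0,0]],"gripper":[0.55,0.55,0.55,0.55,0.55]}' | tail -3
python3 - <<'E'
from workcell import bot
import cv2,numpy as np
f=bot.grab_frame('scene')['pixels'][150:280,240:370,::-1];g=bot.grab_frame('top')['pixels'][100:320,130:430,::-1]
cv2.imwrite('pics/c6.png',np.hstack([cv2.resize(f,(400,400),interpolation=cv2.INTER_CUBIC),cv2.resize(g,(400,293))[:, :] if 0 else cv2.copyMakeBorder(cv2.resize(g,(400,293)),0,107,0,0,0)]))
E
```

```text
clock: 29.95
position: [0.621, 0.0708, 0.1416]
tool_rot: [3.141, -0.0, 1.747]
force: [-0.1, 0.4, 0.5]
grip_width: 0.0383
finger_force: 0.0
force: [0.4, -0.1, -0.9]
grip_width: 0.0384
finger_force: 0.0
force: [0.4, 0.6, -0.3]
grip_width: 0.0387
finger_force: 0.0
```

View pics/c6.png

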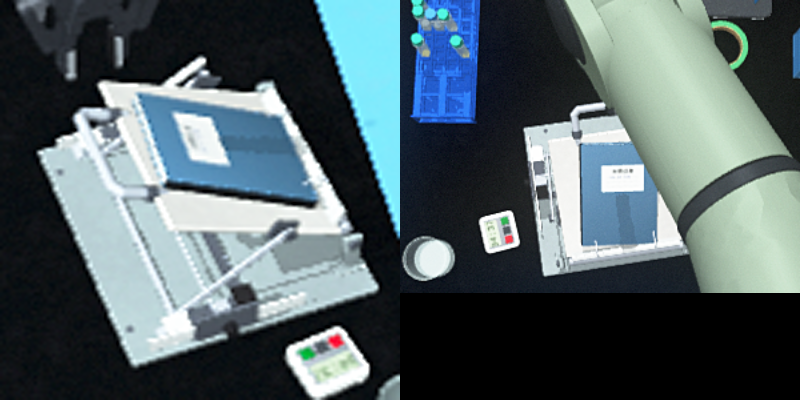

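```bash
python3 - <<'E'
from h import *
p=[.5007,.049,.1769]
for t in(.1,.218,.34,.463):print(t,proj(SC,handle(p,t)))
from workcell import bot
print(bot.job_done())
E
```

```text
0.1 [[262.91364733 212.74979334]]
0.218 [[265.15947247 205.86880891]]
0.34 [[268.69181084 198.51006247]]
0.463 [[273.47942333 190.96869808]]
the job is handed in; nothing more can be done
None
```

The board rests on its strut in the second notch, with the gripper clear and the job handed in; the trip past the end stop, the full lowering and the raise were all done in order, but I pressed about 21 N onto the bottom rest for a moment and peaked about 9 N over the normal lift at the end stop, and I have no verdict back.

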